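# Take up and lock the pivot nut of a bench bender

### The arm

A 6-joint arm with a two-finger parallel gripper is mounted at the origin on the work surface. World frame = base frame: x ahead of the robot, y to its left, z up, the work surface at z = 0. Lengths are in m, angles in rad, forces in N, time in s.
With the tool pointing down it reaches from about 0.3 to 0.95 m from the base axis. Payload 3.1 kg.
Tool frame: the origin (TCP) lies midway between the tips of the shut fingers; the grasp point (between the pads) lies 19 mm behind it; z points along the fingers, y is the line along which they close (so a half turn about z gives the same grasp; the last joint's range is limited). The gripper opens to 85 mm and grips with 20 to 120 N. Pads are 22 mm wide; open, the fingers measure 114 mm over their backs; the gripper's body (76 mm by 85 mm) begins 54 mm behind the grasp point. The pads swing forward as they close: fully open they stand 13 mm farther back than shut.
Start: joints at [-1.309, 0.308, 1.634, -0, 1.2, -0.07], TCP at [0.204, -0.591, 0.231] pointing down, gripper open.
Joint ranges: [-3.06, 3.06], [-0.79, 1.96], [0.05, 2.63], [-1.19, 4.34], [0.05, 2.64], [-2.94, 2.94]. Speed limits (rad/s): [2.79, 2.79, 3.14, 3.14, 3.14, 3.14].

### API

Orientations are given as a unit quaternion [x, y, z, w].
In Python, from workcell import robot gives the robot as it stands.
- The arm moves only by the tool carry_out, never from a script. Its argument "moves" is a list of rows, each a list of 7 numbers: the shift along the tool's x, y, z in mm, then the turn, a rotation vector about the tool's x, y, z in degrees, then the finger opening in mm, from 0 to 85.4. In form: [[dx, dy, dz, wx, wy, wz, fingers], ...]. A call has 1 to 12 rows; each row shifts and turns the commanded pose from where the row before left it, along the tool's axes as they then stand; what a row does not reach is not made up. A row lasts 1/8 s, in which the tool goes at most 62.5 mm and 10.7 degrees, less where a joint would pass 70% of its speed; a pose out of reach is approached as far as the arm can. A call with a gripper value outside its range is refused whole. The fingers move at their own pace and stop on an object; the grip force is fixed at half the most. Time passes only in rows, so rows that do not move let the fingers close. It gives the time, the measured TCP pose, the force, the opening and the grip force at its end, in the units of the state.
- robot.get_obs(): the state, without advancing time (a new reading comes with each control period).
- robot.camera(name): name is "scene" or "side" or "wrist"; returns the picture (384x512x3 uint8, blue, green, red); there is no depth.
- robot.camera_params(name): a dict with "K" (3x3 intrinsics, pixels), "dist_coeffs" ([k1, k2, p1, p2, k3] as OpenCV has them; the pictures are not rectified), "world_to_cam" (4x4, takes a point from world to camera coordinates). Camera axes: x right, y up, looking along -z (the intrinsics and any distortion apply to the point x, -y, -z); pixel columns grow to the right and rows downward; lengths in m; the calibration is good to about 2 mm. A picture is of the moment at which its call begins: read the wrist's pose just before it. camera_params takes no time and is no camera call; for the wrist camera it gives the pose at the moment of the call.
- robot.sign_off(): hands the job in; it is judged then, once.
The state is a dict: "time": time; "joints": joint angles; "qd": joint speeds; "effort": joint torques, N m; "position": TCP position; "tool_rot": TCP orientation; "force": force on the tool from outside, world axes, zero at the start; "moment": the same for the moment, N m; "finger_gap": finger opening in m; "gripper_force": force on a finger pad.
Only numpy, scipy, OpenCV 4.12 (cv2) and the standard library are available. Lean on these libraries where they do the work, as an engineer would, in place of code of your own. Each camera call takes 0.05 s, during which the arm holds its last target. There are 200 camera calls.

### The job

Take up the play in the bender's pivot and lock it: turn the castle nut clockwise by its flats until you feel it bear on the brass washer, carry on to the first slot that then lines up with the cross hole in the stud (do not settle for a slot that lined up while the nut was still loose, and do not pull on to a later one), and slide the red-handled lock pin through slot and hole until its shoulder sits against the nut. Be gentle with the pin, leave it in place and let go; leave the jar, the ring blank and the graver where they are.

Things in the scene. Friction and masses are not known exactly. Their poses are not given: they have to be found in the camera images.
- bender: Hand bender, fixed: green base plate 170 (x) x 130 (y) x 12 mm, origin centre of its underside, z up the pivot axis. On that axis, upwards: pedestal 66 across to 40 mm, lever eye 64 across to 54, washers to 58, nut from 58, threaded stud 24 thick, top at 88 mm. Round former 38 across at x = +62, 51 high; stop block at x = -62, y = +46, 42 high (mm).
- roller (a point): Top centre of the bending roller (24 mm across, 80 mm above the bench) on the bender's lever, 100 mm from the pivot towards the bender's +y. The steel lever bar, 36 mm wide, lies 40 to 54 mm high and runs from the pivot 310 mm to +y; its black grip, the last 110 mm, reaches 60 mm high. Fixed.
- hole (a point): Centre of the cross hole in the stud: on the pivot axis, 81 mm above the bench. Its x axis runs along the hole (the bender's y direction); a yellow line on the stud's end shows it. The hole is 5.5 mm wide and high, goes right through, and may be entered from either side; the space there is free.
- nut: Bright steel castle nut, 36 mm across flats, 27 mm high; origin on the pivot axis at its underside, z up. Lower 19 mm hexagon, upper 8 mm a crown 34 mm across with six slots 5.5 mm wide, 8 mm deep, one over the middle of each flat: slots and normals of the flats lie along x of this frame and every 60 degrees from it. Clockwise from above tightens; let go when tight, it springs back 0.02 rad.
- seat (a point): Top centre of the brass washer (44 mm across) on which the nut bears. The nut starts 0.2 to 1.5 rad short of bearing. Loose, it turns against 0.08 N m; when it bears this jumps to 0.42 N m, then rises by 0.25 N m per rad. Read it while turning or after steps of 0.02 rad: a wrist that overshoots a big step loses it. The first slot then comes 0.3 to 0.8 rad past bearing.
- spring: Thin conical steel spring washer, 48 mm across, under the brass washer, seen as a dark rim; origin at the centre of its underside, 54 mm up when slack. The nut flattens it by 0.5 mm per radian turned past bearing: too little to see, but the bender's play goes with it.
- block: Hardwood tool block, 110 (x) x 50 (y) x 24 mm, fixed, origin at the centre of its underside. The pin's handle stands loosely at x = -30 mm in a pocket 26 (x) x 12 x 18 mm deep; the pin's shank lies along the block's top, towards the block's +x.
- pin: Loose lock pin, about 35 g. Origin: centre of the underside of its upright red handle, 14 (x) x 10 (y) x 42 mm high, whose upper 24 mm stand free of the block. The pin runs along +x, 20 mm above the origin: neck 6 thick, shoulder 10 across with its face at x = 16, shank 4 thick (last 4 mm a nose 2.4 thick) to x = 65 mm. Let go in the hole, the handle stays upright.
- pin_mid (a point): Point on the pin's centre line 33 mm from the middle of the handle: it lies at the centre of the cross hole when the shoulder sits against the nut.
- pin_grip (a point): Middle of the handle's upper part, 33 mm above the pin's origin (13 mm above its centre line): pinch it here across its 10 mm thickness (y of the pin).
- jar: Small loose jar, 48 mm across, 50 mm high, white cap; origin at the centre of its underside. To be left alone.
- shank: Loose brass ring blank lying flat, 25 mm across, 6 mm thick; origin at the centre of its underside. To be left alone.
- graver: Loose hand graver lying on the bench: wooden mushroom handle 30 mm thick at the -x end, steel 6 mm thick, 110 mm long in all; origin near the middle, at the bench. To be left alone.
There are look-alikes about, which are no part of the job. There is more than one size of the pin; the job needs the smallest.

How it is judged:
By the outcome, as a careful person would: the job done as asked, in the order asked, and still so for the second after the job is handed in, with the robot touching nothing.
It also fails if it takes over 72 s, if anything falls off the work surface, if the arm or the gripper's body presses on something with over 40 N, if the wrist force passes 120 N, or if a joint passes its speed limit or range.

## Working session

There is one attempt and no reset: what is moved stays moved. The work goes in short steps, Python scripts to look and compute and a tool call to move; the robot and the scene stay as the last step left them, time stands still between calls to the robot, and variables do not carry over. Pictures are saved under pics/ and viewed, at most 10 in all, crops included, and the job is handed in when it is done.

Besides the shell and the picture viewer there is one more tool, called after "Request:" as name(argument=value, ...), one argument or row to a line, values as JSON. carry_out: Moves the arm, as the interface text tells. Its arguments: {"type":"object","properties":{"moves":{"type":"array","items":{"type":"array","items":{"type":"number"}}}},"required":["moves"]}

```bash
mkdir -p pics; ls; cat > h.py <<'E'
import numpy as np,cv2
from workcell import robot
def snap(n):
    p=robot.camera_params(n);return robot.camera(n),p
def ray(p,uv):
    K=np.array(p["K"]);d=np.array(p["dist_coeffs"],float)
    q=cv2.undistortPoints(np.array(uv,float).reshape(-1,1,2),K,d).reshape(-1,2)
    M=np.array(p["world_to_cam"]);R=M[:3,:3];c=-R.T@M[:3,3]
    D=np.c_[q[:,0],-q[:,1],-np.ones(len(q))]@R
    return c,D
def onz(p,uv,z):
    c,D=ray(p,uv);return c+D*((z-c[2])/D[:,2])[:,None]
def proj(p,X):
    X=np.array(X,float).reshape(-1,3);M=np.array(p["world_to_cam"])
    x=X@M[:3,:3].T+M[:3,3];x=x*[1,-1,-1]
    return cv2.projectPoints(x,np.zeros(3),np.zeros(3),np.array(p["K"]),np.array(p["dist_coeffs"],float))[0].reshape(-1,2)
E
python3 - <<'E'
from h import *
ims=[]
for n in("scene","side"):
    im,p=snap(n);cv2.imwrite(f"pics/{n}0.png",im);ims.append(im)
    M=np.array(p["world_to_cam"]);print(n,-M[:3,:3].T@M[:3,3],p["K"][0][0])
im,p=snap("wrist");cv2.imwrite("pics/wrist0.png",im)
c=cv2.resize(np.hstack(ims),None,fx=.78,fy=.78)
cv2.imwrite("pics/a_scene.png",cv2.resize(ims[0],(800,600)));cv2.imwrite("pics/a_side.png",cv2.resize(ims[1],(800,600)))
o=robot.get_obs();print(o)
E
```

```text
pics
scene [ 0.92203443 -0.51954172  0.74403256] 413.7970190002074
side [0.27279908 0.58747287 0.67470835] 358.3501704649394
{'time': 0.15, 'joints': array([-1.30869318e+00,  3.08853584e-01,  1.63489111e+00, -6.30895559e-06,
        1.19970307e+00, -6.96990015e-02]), 'qd': array([-0.00027445, -0.00251928, -0.00240736, -0.00129538,  0.00048193,
        0.00086535]), 'effort': array([ 8.10223150e-05, -4.15803766e+01, -2.77147329e+01, -1.36669892e-04,
        6.07276874e-03, -1.16805919e-05]), 'position': array([ 0.20339651, -0.59029127,  0.23028209]), 'tool_rot': array([ 9.86269338e-01,  1.65142158e-01, -9.20199305e-05, -9.22980611e-04]), 'force': array([ 0.34694205, -0.0808031 , -0.27541816]), 'moment': array([ 0.02112498, -0.01018985,  0.00254967]), 'gripper_force': 0.0, 'finger_gap': 0.0855413828148814}
```

View pics/a_scene.png

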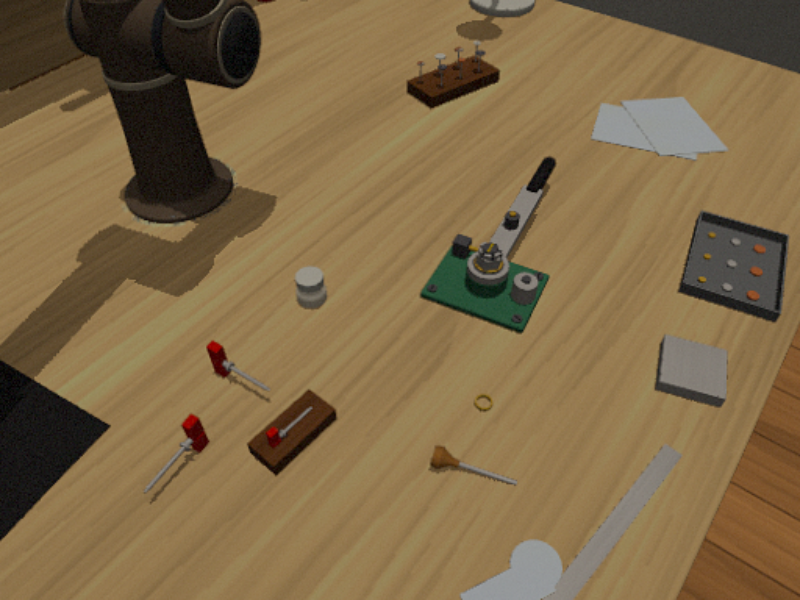

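View pics/a_side.png

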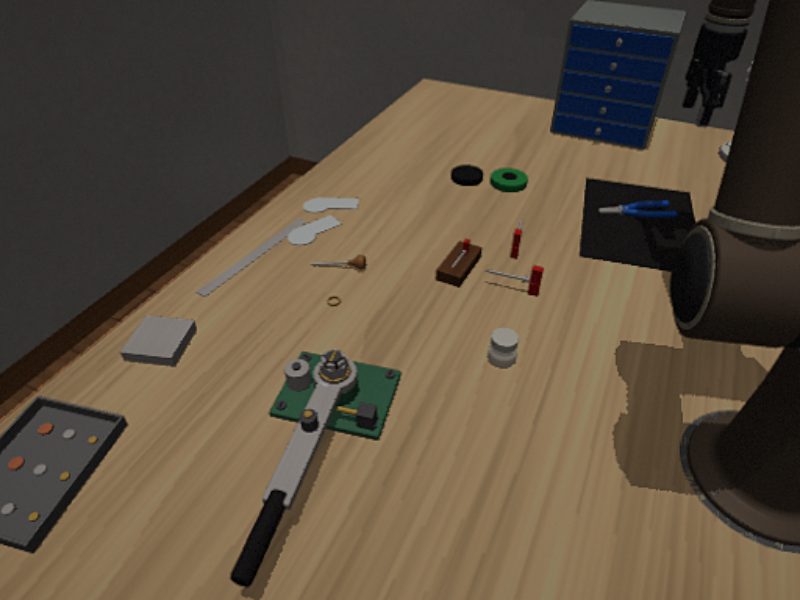

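The scene view shows the bender at (487,270), with its roller at (512,216) and grip at (548,165). It also shows the jar at (310,285), ring at (484,402) and graver at (440,458). Red-handled pins, any of which could be taken for the one I want:
- Pin in the block at (273,437), the smallest
- Loose pin at (217,357), larger
- Loose pin at (195,432), larger

I choose the one in the block and will check it from close up.

```bash
cat > m1.py <<'E'
from h import *
P={n:robot.camera_params(n) for n in("scene","side")}
s=512/800
def tri(a,b):
    c1,d1=ray(P["scene"],[np.array(a)*s]);c2,d2=ray(P["side"],[np.array(b)*s])
    d1=d1[0];d2=d2[0];t=np.linalg.lstsq(np.c_[d1,-d2],c2-c1,rcond=None)[0]
    x,y=c1+t[0]*d1,c2+t[1]*d2;return ((x+y)/2).round(4),np.linalg.norm(x-y).round(4)
f=lambda n,uv,z:onz(P[n],[np.array(uv)*s],z)[0].round(4)
print("stud",tri((490,248),(334,354)),f("scene",(490,248),.088),f("side",(334,354),.088))
print("roller",f("scene",(512,215),.08),f("side",(309,412),.08))
print("former",f("scene",(526,281),.051),f("side",(297,366),.051))
print("grip end",f("scene",(550,159),.06),f("side",(243,575),.06))
print("handle top",f("scene",(273,433),.048),f("side",(466,241),.048))
print("jar",f("scene",(310,275),.05),f("side",(504,336),.05))
for n in P:
    im=cv2.imread(f"pics/{n}0.png");h=cv2.cvtColor(im,cv2.COLOR_BGR2HSV)
    m=cv2.inRange(h,(60,90,30),(90,255,255))
    cs=sorted(cv2.findContours(m,0,2)[0],key=cv2.contourArea)[-1]
    q=cv2.approxPolyDP(cv2.convexHull(cs),4,True).reshape(-1,2);print(n,"green",q.tolist(),onz(P[n],q,.012).round(4).tolist())
    m=cv2.inRange(h,(0,180,60),(6,255,255))
    for c in cv2.findContours(m,0,2)[0]:
        if cv2.contourArea(c)>15: print(n,"red",c.reshape(-1,2).mean(0).round(1),cv2.contourArea(c),cv2.boundingRect(c))
    m=cv2.inRange(h,(3,120,20),(15,255,120))
b=np.array([(249,443),(311,392),(336,409),(275,470)]) 
print("block",onz(P["scene"],np.array([(249,443),(311,392),(336,405),(275,462)])*s,.024).round(4).tolist())
E
python3 m1.py
python3 - <<'E'
import cv2,numpy as np
a=cv2.imread('pics/scene0.png');b=cv2.imread('pics/side0.png')
f=lambda i,x,y:cv2.resize(i[y:y+80,x:x+100],(400,320),interpolation=cv2.INTER_CUBIC)
g=lambda i,x,y:cv2.resize(i[y:y+64,x:x+80],(400,320),interpolation=cv2.INTER_CUBIC)
cv2.imwrite('pics/b.png',np.hstack([f(a,135,230),g(b,170,215)]))
E
```

```text
stud (array([0.5959, 0.1237, 0.0878]), np.float64(0.0037)) [0.5975 0.1245 0.088 ] [0.5942 0.123  0.088 ]
roller [0.5805 0.2194 0.08  ] [0.5754 0.2219 0.08  ]
former [0.6609 0.1318 0.051 ] [0.6521 0.1389 0.051 ]
grip end [0.5446 0.4198 0.06  ] [0.5334 0.4259 0.06  ]
handle top [ 0.5429 -0.2838  0.048 ] [ 0.5363 -0.2798  0.048 ]
jar [ 0.3937 -0.0543  0.05  ] [ 0.3911 -0.0561  0.05  ]
scene green [[289, 158], [350, 176], [333, 212], [270, 188]] [[0.5075, 0.1626, 0.012], [0.6661, 0.2005, 0.012], [0.6915, 0.0727, 0.012], [0.5312, 0.0461, 0.012]]
scene red [174.8 279.5] 54.5 (170, 273, 10, 14)
scene red [125.  277.2] 116.0 (117, 265, 14, 24)
scene red [139.1 228.7] 86.5 (132, 218, 13, 21)
side green [[227, 232], [255, 238], [242, 279], [210, 272]] [[0.5964, 0.0649, 0.012], [0.5247, 0.053, 0.012], [0.4993, 0.174, 0.012], [0.5727, 0.188, 0.012]]
block [[0.516, -0.3048, 0.024], [0.5256, -0.1993, 0.024], [0.5659, -0.1945, 0.024], [0.561, -0.3037, 0.024]]
```

View pics/b.png

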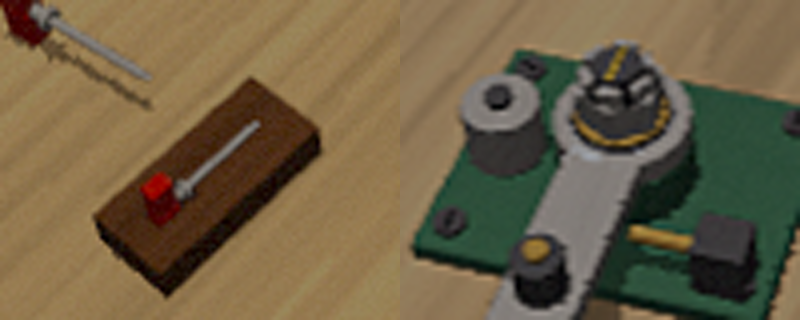

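The crop confirms the choice. The pin in the block (left half, handle at 160,200) is clearly shorter than the loose one at top left. In the right half, the yellow line on the stud is at (615,60). The bender sits at about (0.596, 0.124) with yaw about 11°, and the roller distance and heights agree with the description. Moving over it now.

Request:
carry_out(
  moves=[
    [45,-41,0,0,0,0,85],
    [45,-41,0,0,0,0,85],
    [45,-41,0,0,0,0,85],
    [45,-41,0,0,0,0,85],
    [45,-41,0,0,0,0,85],
    [45,-41,0,0,0,0,85],
    [45,-41,0,0,0,0,85],
    [45,-41,0,0,0,0,85],
    [45,-41,0,0,0,0,85],
    [45,-41,0,0,0,0,85],
    [45,-41,0,0,0,0,85],
    [45,-41,0,0,0,0,85],
  ],
)

```text
time: 1.65
position: [0.5544, 0.052, 0.2312]
tool_rot: [0.986, 0.165, 0.0, 0.0]
force: [1.6, -0.7, 0.7]
finger_gap: 0.085
gripper_force: 0.0
```

Request:
carry_out(
  moves=[
    [20,-20,0,0,0,0,85],
    [20,-20,0,0,0,0,85],
    [0,0,0,0,0,-10,85],
    [0,0,0,0,0,-10,85],
    [0,0,0,0,0,-10,85],
    [0,0,0,0,0,-10,85],
    [0,0,0,0,0,-10,85],
    [0,0,0,0,0,-10,85],
    [0,0,0,0,0,-10,85],
    [0,0,0,0,0,-10,85],
    [0,0,0,0,0,-10,85],
    [0,0,0,0,0,0,85],
  ],
)

```text
time: 3.15
position: [0.5784, 0.101, 0.2309]
tool_rot: [0.581, 0.814, -0.0, -0.0]
force: [-0.3, -1.2, -0.4]
finger_gap: 0.0847
gripper_force: 0.0
```

```bash
python3 - <<'E'
from h import *
import pickle
o=robot.get_obs();print(o["position"],o["tool_rot"],o["joints"])
im,p=snap("wrist");cv2.imwrite("pics/w1.png",im);pickle.dump(p,open("w1.pkl","wb"))
uv=proj(p,[[.596,.124,.088],[.578,.22,.08],[.656,.135,.051]]);print(uv)
u,v=uv[0].astype(int)
x0=max(0,min(512-160,u-80));y0=max(0,min(384-120,v-60));print(x0,y0)
cv2.imwrite("pics/w1c.png",cv2.resize(im[y0:y0+120,x0:x0+160],(800,600),interpolation=cv2.INTER_CUBIC))
cv2.imwrite("pics/w1f.png",im)
E
```

```text
[0.57835331 0.10095471 0.23090606] [ 5.81445101e-01  8.13585563e-01 -2.33949596e-04 -2.66747148e-04] [ 9.86534151e-02  2.36693511e-01  1.72545599e+00 -6.37381154e-07
  1.18015276e+00 -2.31135023e-01]
[[278.99572019 160.89270832]
 [297.32139461  46.29686431]
 [335.3890413  162.28542763]]
198 100
```

View pics/w1c.png

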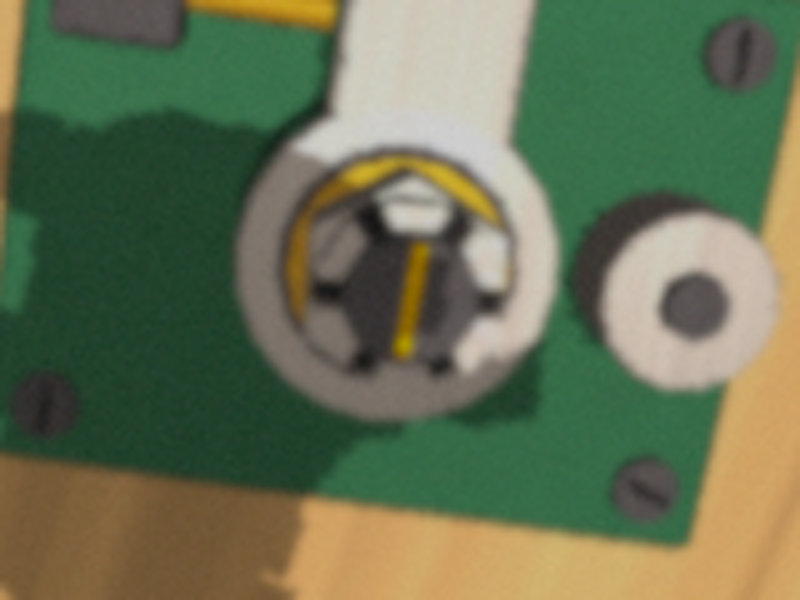

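The crop shows the yellow line from (421,245) to (402,352). The six slots are near (370,215), (456,222), (490,302), (440,365), (363,362) and (328,292), and the former's centre is at (695,305).

```bash
python3 - <<'E'
from h import *
import pickle
p=pickle.load(open("w1.pkl","rb"));im=cv2.imread("pics/w1.png");h=cv2.cvtColor(im,cv2.COLOR_BGR2HSV)
m=cv2.inRange(h,(18,150,80),(35,255,255))
C=[]
for c in cv2.findContours(m,0,1)[0]:
    if cv2.contourArea(c)>12:
        mm=np.zeros_like(m);cv2.drawContours(mm,[c],-1,255,-1);ys,xs=np.nonzero(mm&m)
        print("yel",xs.mean().round(1),ys.mean().round(1),len(xs),cv2.boundingRect(c))
        if abs(xs.mean()-280)<6 and abs(ys.mean()-159)<8:
            q=onz(p,np.c_[xs,ys],.088)[:,:2];u,s,v=np.linalg.svd(q-q.mean(0));print("line",q.mean(0),np.degrees(np.arctan2(v[0,1],v[0,0]))%180,q.std(0))
cr=lambda a:np.array(a)/5+[198,100]-.4
c=onz(p,cr([[421,245],[402,352]]),.088);d=c[0]-c[1];print("line man",c.mean(0),np.degrees(np.arctan2(d[1],d[0])),np.linalg.norm(d))
S=onz(p,cr([[370,215],[456,222],[490,302],[440,365],[363,362],[328,292]]),.081)[:,:2]
ce=S.mean(0);a=np.degrees(np.arctan2(*(S-ce).T[::-1]));print("slots c",ce,np.linalg.norm(S-ce,axis=1).round(4),a.round(1),(a%60).round(1))
F=onz(p,cr([[695,305]]),.051)[0];print("former",F,np.degrees(np.arctan2(F[1]-c.mean(0)[1],F[0]-c.mean(0)[0])),np.linalg.norm(F[:2]-c.mean(0)[:2]))
g=cv2.inRange(h,(55,90,20),(90,255,255));cs=max(cv2.findContours(g,0,1)[0],key=cv2.contourArea)
q=cv2.approxPolyDP(cv2.convexHull(cs),6,True).reshape(-1,2);print(q.tolist());w=onz(p,q,.012);
for i in range(len(q)):
    e=w[(i+1)%len(q)]-w[i];print(np.linalg.norm(e).round(4),(np.degrees(np.arctan2(e[1],e[0]))%90).round(2))
# lever dark grip / roller crop
cv2.imwrite("pics/w1r.png",cv2.resize(im[0:120,240:400],(640,480)))
E
```

```text
yel 306.6 303.6 162 (298, 295, 19, 18)
yel 279.7 159.7 96 (276, 149, 8, 23)
line [0.5962491  0.12519472] 99.76507214943771 [0.00145919 0.00580566]
yel 271.8 140.9 190 (255, 132, 42, 31)
yel 249.7 99.6 230 (235, 94, 31, 12)
yel 298.5 42.5 119 (293, 37, 12, 12)
line man [0.59627948 0.12552638 0.088     ] 100.33166035098395 0.01954353934102269
slots c [0.59637014 0.12509509] [0.016  0.0155 0.0151 0.0147 0.0151 0.0145] [ 135.4   76.3   13.1  -46.1 -103.  -162.2] [15.4 16.3 13.1 13.9 17.  17.8]
former [0.65648758 0.13700631 0.051     ] 10.795061503972814 0.061292779168004984
[[207, 77], [358, 101], [333, 207], [196, 188]]
0.1638 10.49
0.1231 10.06
0.1622 10.58
0.1234 10.84
```

Pivot at (0.5963, 0.1252), and the bender yaw is 10.4°, which the edges, line and former all agree on. The slots lie at 15.6° mod 60 and the hole line at 40.4° mod 60, so line-ups come after about 35° and then 95° clockwise. Going to grip the nut now.

Request:
carry_out(
  moves=[
    [17,24.5,0,0,0,0,60],
    [0,0,0,0,0,3.3,60],
    [0,0,25,0,0,0,60],
    [0,0,25,0,0,0,60],
    [0,0,25,0,0,0,60],
    [0,0,25,0,0,0,60],
    [0,0,25,0,0,0,60],
    [0,0,25,0,0,0,60],
    [0,0,15,0,0,0,60],
    [0,0,7,0,0,0,60],
    [0,0,0,0,0,0,60],
    [0,0,0,0,0,0,60],
  ],
)

```text
time: 4.7
position: [0.5972, 0.1252, 0.0603]
tool_rot: [0.604, 0.797, 0.001, 0.001]
force: [-0.7, 0.1, -0.1]
finger_gap: 0.0603
gripper_force: 0.0
```

```bash
cat > st.py <<'E'
from h import *
o=robot.get_obs();q=o["tool_rot"]
from scipy.spatial.transform import Rotation as R
r=R.from_quat(q).as_matrix()
print(round(o["time"],2),"pos",o["position"].round(4),"yaw_y",np.degrees(np.arctan2(r[1,1],r[0,1])).round(2),"tilt",(np.degrees(r[:2,2])).round(2),"F",o["force"].round(2),"M",o["moment"].round(3),"gap",round(o["finger_gap"],4),"gf",round(o["gripper_force"],1),"j6",o["joints"][5].round(3),"e6",o["effort"][5].round(3))
E
python3 st.py
```

```text
4.7 pos [0.5972 0.1252 0.0603] yaw_y 15.69 tilt [0.11 0.02] F [-0.65  0.08 -0.1 ] M [0.032 0.013 0.028] gap 0.0603 gf 0.0 j6 -0.139 e6 0.002
```

Request:
carry_out(
  moves=[
    [0,0,1.5,0,0,0,60],
    [0,0,0,0,0,0,34],
    [0,0,0,0,0,0,30],
    [0,0,0,0,0,0,30],
    [0,0,0,0,0,0,30],
    [0,0,0,0,0,0,30],
  ],
)

```text
time: 5.45
position: [0.596, 0.1249, 0.0585]
tool_rot: [0.604, 0.797, -0.0, -0.0]
force: [-3.4, -1.0, 5.8]
finger_gap: 0.0346
gripper_force: 60.1
```

```bash
python3 st.py
```

```text
5.45 pos [0.596  0.1249 0.0585] yaw_y 15.7 tilt [-0.04 -0.01] F [-3.38 -1.    5.76] M [-0.124  0.534 -0.069] gap 0.0346 gf 60.1 j6 -0.139 e6 -0.041
```

Request:
carry_out(
  moves=[
    [0,0,0,0,0,1.2,30],
    [0,0,0,0,0,1.2,30],
    [0,0,0,0,0,1.2,30],
    [0,0,0,0,0,1.2,30],
    [0,0,0,0,0,1.2,30],
  ],
)

```text
time: 6.08
position: [0.5958, 0.1249, 0.0584]
tool_rot: [0.645, 0.764, -0.001, -0.0]
force: [-2.9, -1.0, 6.0]
finger_gap: 0.0348
gripper_force: 60.2
```

```bash
python3 st.py; python3 - <<'E'
from h import *
im,p=snap("wrist");uv=proj(p,[.5963,.1252,.085])[0];print(uv)
u,v=uv.astype(int);x0=np.clip(u-80,0,352);y0=np.clip(v-60,0,264)
cv2.imwrite("pics/w2.png",cv2.resize(im[y0:y0+120,x0:x0+160],(640,480),interpolation=cv2.INTER_CUBIC))
E
```

```text
6.08 pos [0.5958 0.1249 0.0584] yaw_y 9.7 tilt [-0.07 -0.03] F [-2.89 -1.04  6.02] M [-0.121  0.569  0.043] gap 0.0348 gf 60.2 j6 -0.034 e6 -0.026
[252.55595742 284.17362098]
```

View pics/w2.png

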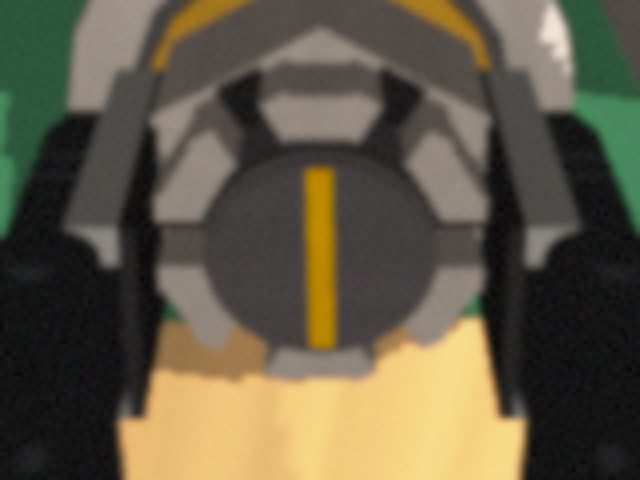

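The crop shows the pads square on the flats. The slots run left and right in line with the fingers at y≈240, so the nut follows the tool. The yellow line is at (319,168)-(322,348), about 100.5° in the world frame. Continuing.

Request:
carry_out(
  moves=[
    [0,0,0,0,0,1.2,30],
    [0,0,0,0,0,1.2,30],
    [0,0,0,0,0,1.2,30],
    [0,0,0,0,0,1.2,30],
    [0,0,0,0,0,1.2,30],
    [0,0,0,0,0,1.2,30],
    [0,0,0,0,0,1.2,30],
  ],
)

```text
time: 7.0
position: [0.5956, 0.1249, 0.0583]
tool_rot: [0.699, 0.715, -0.001, -0.0]
force: [-3.8, -0.2, 5.9]
finger_gap: 0.0343
gripper_force: 60.2
```

```bash
python3 st.py
```

```text
7.0 pos [0.5956 0.1249 0.0583] yaw_y 1.3 tilt [-0.1  -0.03] F [-3.82 -0.16  5.9 ] M [-0.152  0.584  0.047] gap 0.0343 gf 60.2 j6 0.113 e6 -0.026
```

Request:
carry_out(
  moves=[
    [0,0,0,0,0,1.2,30],
    [0,0,0,0,0,1.2,30],
    [0,0,0,0,0,1.2,30],
    [0,0,0,0,0,1.2,30],
    [0,0,0,0,0,1.2,30],
    [0,0,0,0,0,1.2,30],
    [0,0,0,0,0,1.2,30],
  ],
)

```text
time: 7.88
position: [0.5953, 0.1249, 0.0583]
tool_rot: [0.75, 0.662, -0.001, -0.001]
force: [-4.0, -0.3, 6.0]
finger_gap: 0.0343
gripper_force: 60.2
```

```bash
python3 st.py
```

```text
7.88 pos [0.5953 0.1249 0.0583] yaw_y -7.1 tilt [-0.13 -0.03] F [-4.   -0.29  6.04] M [-0.174  0.623  0.059] gap 0.0343 gf 60.2 j6 0.259 e6 -0.025
```

Request:
carry_out(
  moves=[
    [0,0,0,0,0,1.2,30],
    [0,0,0,0,0,1.2,30],
    [0,0,0,0,0,1.2,30],
    [0,0,0,0,0,1.2,30],
    [0,0,0,0,0,1.2,30],
    [0,0,0,0,0,1.2,30],
    [0,0,0,0,0,1.2,30],
  ],
)

```text
time: 8.75
position: [0.5951, 0.1249, 0.0582]
tool_rot: [0.796, 0.605, -0.001, -0.001]
force: [-3.9, -0.4, 6.5]
finger_gap: 0.0347
gripper_force: 60.3
```

```bash
python3 st.py
```

```text
8.75 pos [0.5951 0.1249 0.0582] yaw_y -15.5 tilt [-0.16 -0.03] F [-3.89 -0.43  6.51] M [-0.075  0.69   0.08 ] gap 0.0347 gf 60.3 j6 0.406 e6 -0.025
```

Still loose at about 0.08 N m.

Request:
carry_out(
  moves=[
    [0,0,0,0,0,1.2,30],
    [0,0,0,0,0,1.2,30],
    [0,0,0,0,0,1.2,30],
    [0,0,0,0,0,1.2,30],
    [0,0,0,0,0,1.2,30],
    [0,0,0,0,0,1.2,30],
    [0,0,0,0,0,1.2,30],
  ],
)

```text
time: 9.62
position: [0.5948, 0.125, 0.0581]
tool_rot: [0.838, 0.545, -0.002, -0.001]
force: [-4.6, -0.2, 6.1]
finger_gap: 0.0348
gripper_force: 60.3
```

```bash
python3 st.py
```

```text
9.62 pos [0.5948 0.125  0.0581] yaw_y -23.9 tilt [-0.19 -0.02] F [-4.61 -0.24  6.15] M [-0.048  0.713  0.119] gap 0.0348 gf 60.3 j6 0.553 e6 -0.025
```

Request:
carry_out(
  moves=[
    [0,0,0,0,0,1.2,30],
    [0,0,0,0,0,1.2,30],
    [0,0,0,0,0,1.2,30],
    [0,0,0,0,0,1.2,30],
    [0,0,0,0,0,1.2,30],
    [0,0,0,0,0,1.2,30],
    [0,0,0,0,0,1.2,30],
  ],
)

```text
time: 10.5
position: [0.5946, 0.1251, 0.0581]
tool_rot: [0.876, 0.482, -0.002, -0.001]
force: [-4.3, -0.3, 5.6]
finger_gap: 0.0351
gripper_force: 60.3
```

```bash
python3 st.py
```

```text
10.5 pos [0.5946 0.1251 0.0581] yaw_y -32.31 tilt [-0.22 -0.01] F [-4.33 -0.3   5.55] M [-0.     0.828  0.046] gap 0.0351 gf 60.3 j6 0.699 e6 -0.025
```

Request:
carry_out(
  moves=[
    [0,0,0,0,0,1.2,30],
    [0,0,0,0,0,1.2,30],
    [0,0,0,0,0,1.2,30],
    [0,0,0,0,0,1.2,30],
    [0,0,0,0,0,1.2,30],
    [0,0,0,0,0,1.2,30],
    [0,0,0,0,0,1.2,30],
  ],
)

```text
time: 11.38
position: [0.5944, 0.1253, 0.058]
tool_rot: [0.909, 0.418, -0.002, -0.001]
force: [-4.5, -0.5, 7.0]
finger_gap: 0.0343
gripper_force: 60.2
```

```bash
python3 st.py
```

```text
11.38 pos [0.5944 0.1253 0.058 ] yaw_y -40.6 tilt [-0.24 -0.03] F [-4.53 -0.48  7.03] M [0.11  0.89  0.401] gap 0.0343 gf 60.2 j6 0.845 e6 0.343
```

Bearing felt: the moment jumped from about 0.05 to 0.40 N m between -33° and -40°. The first line-up past that is at -79.6°, about 0.7 rad on, within the stated range. I'll aim for about -80.7° to allow for the spring-back.

Request:
carry_out(
  moves=[
    [0,0,0,0,0,1.2,30],
    [0,0,0,0,0,1.2,30],
    [0,0,0,0,0,1.2,30],
    [0,0,0,0,0,1.2,30],
    [0,0,0,0,0,1.2,30],
    [0,0,0,0,0,1.2,30],
    [0,0,0,0,0,1.2,30],
  ],
)

```text
time: 12.25
position: [0.5942, 0.1254, 0.0581]
tool_rot: [0.937, 0.35, -0.002, -0.001]
force: [-6.0, 0.9, 6.8]
finger_gap: 0.0347
gripper_force: 60.3
```

```bash
python3 st.py
```

```text
12.25 pos [0.5942 0.1254 0.0581] yaw_y -49.0 tilt [-0.26 -0.02] F [-6.03  0.93  6.81] M [0.138 0.955 0.475] gap 0.0347 gf 60.3 j6 0.991 e6 0.38
```

Request:
carry_out(
  moves=[
    [0,0,0,0,0,1.2,30],
    [0,0,0,0,0,1.2,30],
    [0,0,0,0,0,1.2,30],
    [0,0,0,0,0,1.2,30],
    [0,0,0,0,0,1.2,30],
    [0,0,0,0,0,1.2,30],
    [0,0,0,0,0,1.2,30],
    [0,0,0,0,0,1.2,30],
    [0,0,0,0,0,1.2,30],
    [0,0,0,0,0,1.2,30],
  ],
)

```text
time: 13.5
position: [0.594, 0.1257, 0.0581]
tool_rot: [0.968, 0.25, -0.002, -0.001]
force: [-5.6, 1.5, 7.9]
finger_gap: 0.0347
gripper_force: 60.3
```

```bash
python3 st.py
```

```text
13.5 pos [0.594  0.1257 0.0581] yaw_y -60.99 tilt [-0.28  0.  ] F [-5.56  1.55  7.86] M [0.307 0.952 0.562] gap 0.0347 gf 60.3 j6 1.2 e6 0.431
```

Request:
carry_out(
  moves=[
    [0,0,0,0,0,1.2,30],
    [0,0,0,0,0,1.2,30],
    [0,0,0,0,0,1.2,30],
    [0,0,0,0,0,1.2,30],
    [0,0,0,0,0,1.2,30],
    [0,0,0,0,0,1.2,30],
    [0,0,0,0,0,1.2,30],
    [0,0,0,0,0,1.2,30],
    [0,0,0,0,0,1.2,30],
    [0,0,0,0,0,1.2,30],
  ],
)

```text
time: 14.75
position: [0.5939, 0.1261, 0.058]
tool_rot: [0.989, 0.148, -0.003, -0.001]
force: [-6.2, 2.6, 7.1]
finger_gap: 0.0348
gripper_force: 60.4
```

```bash
python3 st.py;  python3 - <<'E'
from h import *
im,p=snap("wrist");uv=proj(p,[.5963,.1252,.085])[0];print(uv)
u,v=uv.astype(int);x0=np.clip(u-80,0,352);y0=np.clip(v-60,0,264);print(x0,y0)
cv2.imwrite("pics/w3.png",cv2.resize(im[y0:y0+120,x0:x0+160],(640,480),interpolation=cv2.INTER_CUBIC))
E
```

```text
14.75 pos [0.5939 0.1261 0.058 ] yaw_y -72.98 tilt [-0.3   0.03] F [-6.18  2.61  7.12] M [0.449 1.048 0.578] gap 0.0348 gf 60.4 j6 1.41 e6 0.483
[251.48659701 284.86452723]
171 224
```

```bash
cat > ang.py <<'E'
from h import *
from scipy.spatial.transform import Rotation as R
o=robot.get_obs();im,p=snap("wrist");r=R.from_quat(o["tool_rot"]).as_matrix()
h=cv2.cvtColor(im,cv2.COLOR_BGR2HSV);m=cv2.inRange(h,(18,150,60),(35,255,255))
u,v=proj(p,[.5963,.1252,.088])[0]
n,l,s,c=cv2.connectedComponentsWithStats(m)
i=min(range(1,n),key=lambda k:np.hypot(c[k][0]-u,c[k][1]-v)+(1e3 if s[k,4]<40 else 0))
box=cv2.minAreaRect(np.argwhere(l==i)[:,::-1].astype(np.float32))
ys,xs=np.nonzero(l==i);q=onz(p,np.c_[xs,ys],.088)[:,:2];w=np.linalg.svd(q-q.mean(0))[2][0]
print("line centre",q.mean(0),"yaw",np.degrees(np.arctan2(w[1],w[0]))%180-180,"len",np.ptp(q@w),s[i,:],"tool_y",np.degrees(np.arctan2(r[1,1],r[0,1])))
E
python3 ang.py
```

```text
line centre [0.5958886  0.12506132] yaw -79.39172864966137 len 0.021482105368550098 [225 285  54  11 357] tool_y -73.02273664608177
```

View pics/w3.png

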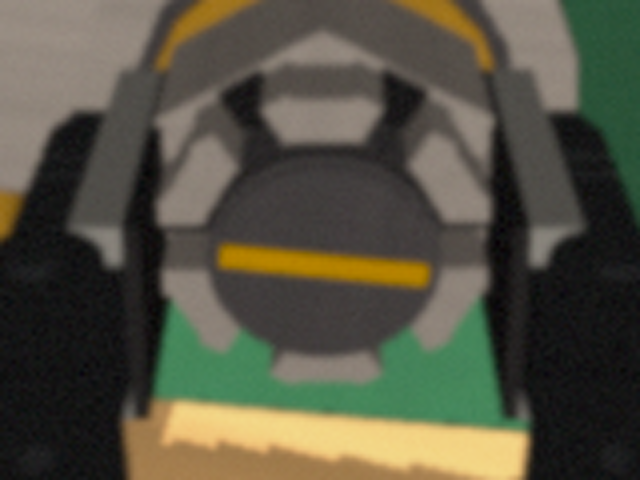

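The crop shows the slots at (186,247) and (462,245) level with the fingers, and the yellow line is 6.4° further on. It needs another 7.6° including spring-back, then release.

Request:
carry_out(
  moves=[
    [0,0,0,0,0,1.2,30],
    [0,0,0,0,0,1.2,30],
    [0,0,0,0,0,1.2,30],
    [0,0,0,0,0,1.2,30],
    [0,0,0,0,0,1.2,30],
    [0,0,0,0,0,1.2,30],
    [0,0,0,0,0,0.4,30],
    [0,0,0,0,0,0,30],
    [0,0,0,0,0,0,30],
  ],
)

```text
time: 15.98
position: [0.5938, 0.1262, 0.058]
tool_rot: [0.997, 0.082, -0.003, -0.001]
force: [-6.8, 4.1, 7.3]
finger_gap: 0.0349
gripper_force: 60.4
```

```bash
python3 st.py; python3 ang.py
```

```text
15.97 pos [0.5938 0.1262 0.058 ] yaw_y -80.55 tilt [-0.3   0.05] F [-6.81  4.13  7.28] M [0.546 0.998 0.616] gap 0.0349 gf 60.4 j6 1.542 e6 0.584
line centre [0.5959031  0.12494168] yaw -79.90829142081182 len 0.021329079025557307 [225 287  54   7 362] tool_y -80.55397298138932
```

Request:
carry_out(
  moves=[
    [0,0,0,0,0,0,50],
    [0,0,0,0,0,0,60],
    [0,0,0,0,0,0,60],
    [0,0,-10,0,0,0,60],
    [0,0,-30,0,0,0,60],
    [0,0,-40,0,0,0,60],
    [-15,0,-40,0,0,0,60],
    [-20,0,0,0,0,0,60],
    [0,0,0,0,0,0,60],
    [0,0,0,0,0,0,60],
  ],
)

```text
time: 17.27
position: [0.5621, 0.1193, 0.1777]
tool_rot: [0.997, 0.081, 0.0, -0.0]
force: [-0.3, 0.2, 0.1]
finger_gap: 0.0597
gripper_force: 0.0
```

```bash
python3 st.py; python3 ang.py; python3 - <<'E'
from h import *
import pickle
im,p=snap("wrist");cv2.imwrite("pics/w4.png",im);pickle.dump(p,open("w4.pkl","wb"))
u,v=proj(p,[.596,.125,.085])[0].astype(int);print(u,v);x0=np.clip(u-50,0,412);y0=np.clip(v-38,0,308);print(x0,y0)
cv2.imwrite("pics/w4c.png",cv2.resize(im[y0:y0+76,x0:x0+100],(800,608)[:2],interpolation=cv2.INTER_CUBIC)[:600])
E
```

```text
17.27 pos [0.5621 0.1193 0.1777] yaw_y -80.7 tilt [0.02 0.  ] F [-0.31  0.24  0.12] M [-0.064 -0.01   0.001] gap 0.0597 gf 0.0 j6 1.542 e6 0.0
line centre [0.59609536 0.12526273] yaw -79.67609557425756 len 0.020853186237857976 [235 152  30   5 139] tool_y -80.69826680892366
249 153
199 115
```

View pics/w4c.png

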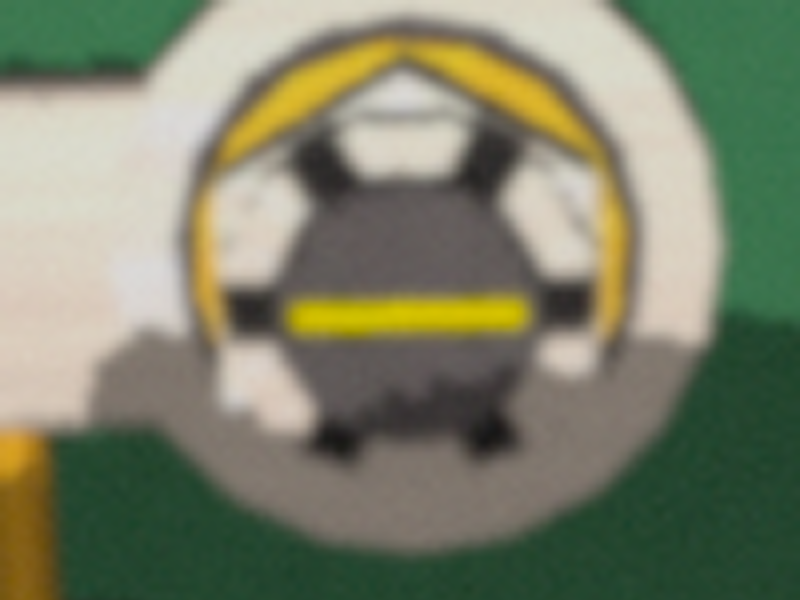

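The slots at (252,310) and (566,302) are in line with the yellow line from (290,320) to (530,312) after release. Next is the pin.

Request:
carry_out(
  moves=[
    [-10,47,0,0,0,0,60],
    [-10,47,0,0,0,0,60],
    [-10,47,0,0,0,0,60],
    [-10,47,0,0,0,0,60],
    [-10,47,0,0,0,0,60],
    [-10,47,0,0,0,0,60],
    [-10,47,0,0,0,0,60],
    [-10,47,0,0,0,0,60],
    [-14,48,0,0,0,0,60],
    [0,0,0,0,0,0,60],
  ],
)

```text
time: 18.62
position: [0.5372, -0.3181, 0.1771]
tool_rot: [0.997, 0.079, -0.0, 0.0]
force: [1.2, 0.4, 0.3]
finger_gap: 0.06
gripper_force: 0.0
```

Request:
carry_out(
  moves=[
    [0,0,0,0,0,-9.5,40],
    [0,0,0,0,0,-9.5,40],
    [0,0,0,0,0,-9.5,40],
    [0,0,0,0,0,-9.5,40],
    [0,0,0,0,0,-9.5,40],
    [0,0,0,0,0,-9.5,40],
    [0,0,0,0,0,-9.5,40],
    [0,0,0,0,0,-9.5,40],
    [0,0,0,0,0,0,40],
    [0,0,0,0,0,0,40],
  ],
)

```text
time: 19.88
position: [0.5377, -0.3137, 0.1774]
tool_rot: [0.736, 0.677, -0.0, -0.0]
force: [-0.3, -0.4, 0.2]
finger_gap: 0.0399
gripper_force: 0.0
```

```bash
python3 st.py; python3 - <<'E'
from h import *
im,p=snap("wrist");cv2.imwrite("pics/w5.png",im);import pickle;pickle.dump(p,open("w5.pkl","wb"))
h=cv2.cvtColor(im,cv2.COLOR_BGR2HSV);m=cv2.inRange(h,(0,150,60),(6,255,255))|cv2.inRange(h,(174,150,60),(180,255,255))
for c in cv2.findContours(m,0,1)[0]:
    if cv2.contourArea(c)>40:
        print(cv2.minAreaRect(c),cv2.boundingRect(c));b=cv2.boxPoints(cv2.minAreaRect(c));print(b.tolist(),onz(p,b,.048).round(4).tolist())
print(proj(p,[.54,-.282,.048]))
cv2.imwrite("pics/w5v.png",cv2.resize(im,(640,480)))
E
```

```text
19.88 pos [ 0.5377 -0.3137  0.1774] yaw_y -4.79 tilt [-0.03  0.03] F [-0.27 -0.43  0.22] M [-0.069  0.014  0.029] gap 0.0399 gf 0.0 j6 -0.515 e6 0.005
((165.5074462890625, 213.3903350830078), (24.205516815185547, 42.313926696777344), 37.5685920715332) (149, 194, 32, 39)
[[143.01487731933594, 222.78067016601562], [168.8141326904297, 189.24163818359375], [188.00001525878906, 204.0], [162.2007598876953, 237.53903198242188]] [[0.4369, -0.3428, 0.048], [0.4657, -0.3134, 0.048], [0.4806, -0.3283, 0.048], [0.452, -0.3587, 0.048]]
((250.0, 146.5), (12.0, 21.0), 0.0) (244, 136, 13, 22)
[[244.0, 157.0], [244.0, 136.0], [256.0, 136.0], [256.0, 157.0]] [[0.5337, -0.2907, 0.048], [0.5353, -0.2731, 0.048], [0.5452, -0.2739, 0.048], [0.5438, -0.2915, 0.048]]
((72.03846740722656, 113.19230651855469), (16.473756790161133, 45.89117431640625), 78.69007110595703) (49, 104, 48, 22)
[[47.9230842590332, 109.6153793334961], [92.92308044433594, 100.6153793334961], [96.15385437011719, 116.76923370361328], [51.15385437011719, 125.76923370361328]] [[0.3727, -0.2351, 0.048], [0.4139, -0.2325, 0.048], [0.414, -0.2457, 0.048], [0.3723, -0.2487, 0.048]]
[[250.56360667 146.18380145]]
```

View pics/w5v.png

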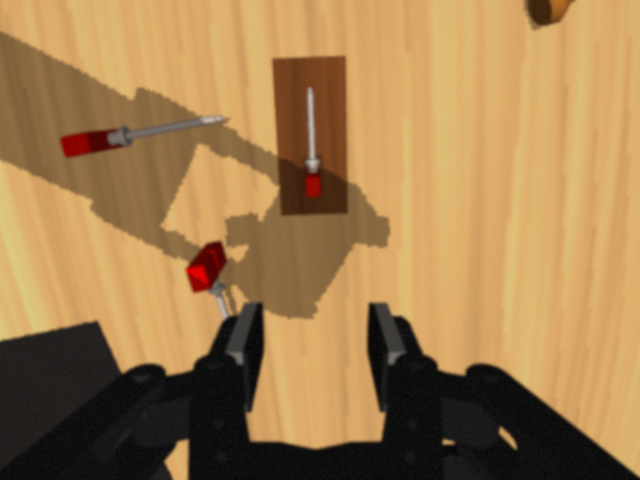

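The picture shows the small pin in the block: handle (313,183), shoulder (313,163), tip (310,88). The two larger pins are at (95,140) and (207,265).

```bash
python3 - <<'E'
from h import *
import pickle
p=pickle.load(open("w5.pkl","rb"));im=cv2.imread("pics/w5.png")
M=np.array(p["world_to_cam"]);print("cam",-M[:3,:3].T@M[:3,3],"look",-M[2,:3])
g=cv2.cvtColor(im,cv2.COLOR_BGR2HSV);s=g[66:140,235:262,1];v=g[66:140,235:262,2]
m=((s<90)&(v>90)).astype(np.uint8);n,l,st,c=cv2.connectedComponentsWithStats(m);k=1+np.argmax(st[1:,4]);ys,xs=np.nonzero(l==k)
q=onz(p,np.c_[xs+235,ys+66],.026);w=np.linalg.svd(q-q.mean(0))[2][0];w*=np.sign(w[1])
t=(q-q.mean(0))@w;tip=q.mean(0)+w*t.max()
# narrow part only
sel=t>np.percentile(t,30);w2=np.linalg.svd(q[sel]-q[sel].mean(0))[2][0];w2*=np.sign(w2[1])
print("dir",np.degrees(np.arctan2(w[1],w[0])),np.degrees(np.arctan2(w2[1],w2[0])),"tip",tip,"len",np.ptp(t),"origin",tip-.065*w2)
b=onz(p,np.array([[274,58],[346,56],[348,213],[281,215]])*.8,.024);print(b.round(4).tolist(),b.mean(0))
for i in range(4):
    e=b[(i+1)%4]-b[i];print(np.linalg.norm(e).round(4),np.degrees(np.arctan2(e[1],e[0])).round(1))
E
```

```text
cam [ 0.54458862 -0.23796748  0.32001595] look [-0.02408259 -0.30137877 -0.95320033]
dir 87.10612206714578 87.02193418649836 tip [ 0.54255773 -0.21997429  0.026     ] len 0.05741556654726661 origin [ 0.53918074 -0.2848865   0.026     ]
[[0.5204, -0.1986, 0.024], [0.569, -0.2014, 0.024], [0.5634, -0.3106, 0.024], [0.5137, -0.3079, 0.024]] [ 0.54162748 -0.25462969  0.024     ]
0.0487 -3.3
0.1093 -92.9
0.0499 176.9
0.1095 86.5
```

Request:
carry_out(
  moves=[
    [27,-0.5,0,0,0,-1.8,40],
    [0,0,25,0,0,0,40],
    [0,0,25,0,0,0,40],
    [0,0,25,0,0,0,36],
    [0,0,25,0,0,0,36],
    [0,0,20,0,0,0,36],
    [0,0,15,0,0,0,36],
    [0,0,8,0,0,0,36],
    [0,0,5,0,0,0,36],
    [0,0,0,0,0,0,36],
    [0,0,0,0,0,0,36],
  ],
)

```text
time: 21.3
position: [0.5398, -0.2877, 0.0305]
tool_rot: [0.725, 0.689, 0.0, 0.001]
force: [0.9, 0.2, 1.7]
finger_gap: 0.0357
gripper_force: 0.0
```

```bash
python3 st.py;python3 - <<'E'
from h import *
im,p=snap("wrist");cv2.imwrite("pics/w6.png",cv2.resize(im[190:384,120:390],(800,575)))
E
```

```text
21.3 pos [ 0.5398 -0.2877  0.0305] yaw_y -2.89 tilt [ 0.07 -0.04] F [0.86 0.2  1.66] M [0.012 0.049 0.013] gap 0.0357 gf 0.0 j6 -0.51 e6 0.0
```

View pics/w6.png

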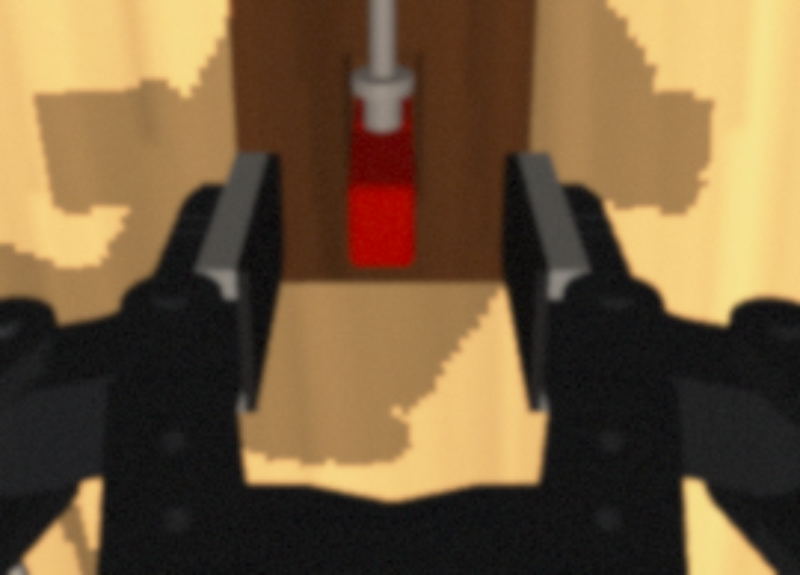

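The handle top is centred at (382,225) and the pads' midline is at about x=392, so I shift about 1.5 mm to tool -y, lower 2 mm and grip.

Request:
carry_out(
  moves=[
    [1,-1.5,2,0,0,0,36],
    [0,0,0,0,0,0,20],
    [0,0,0,0,0,0,6],
    [0,0,0,0,0,0,6],
    [0,0,0,0,0,0,6],
    [0,0,0,0,0,0,6],
    [0,0,0,0,0,0,6],
  ],
)

```text
time: 22.22
position: [0.5379, -0.2863, 0.0279]
tool_rot: [0.725, 0.689, 0.0, 0.0]
force: [-0.1, 0.6, 1.2]
finger_gap: 0.0087
gripper_force: 59.2
```

```bash
python3 st.py
```

```text
22.23 pos [ 0.5379 -0.2863  0.0279] yaw_y -2.89 tilt [ 0.01 -0.01] F [-0.06  0.59  1.24] M [ 0.042 -0.051  0.001] gap 0.0087 gf 59.2 j6 -0.51 e6 -0.003
```

Gripped: the reading is 8.7 mm on the 10 mm handle, the same offset as on the nut. Lift and carry to a stand-off south of the nut.

Request:
carry_out(
  moves=[
    [0,0,-5,0,0,0,6],
    [0,0,-10,0,0,0,6],
    [0,0,-20,0,0,0,6],
    [0,0,-30,0,0,0,6],
    [0,0,-35,0,0,0,6],
    [32,6,0,0,0,0,6],
    [40,8,0,0,0,0,6],
    [45,9,0,0,0,0,6],
    [45,9,0,0,0,0,6],
    [45,9,0,0,0,0,6],
    [45,9,0,0,0,0,6],
    [35,7,0,0,0,0,6],
  ],
)

```text
time: 23.72
position: [0.6099, -0.0006, 0.1296]
tool_rot: [0.724, 0.689, 0.001, 0.001]
force: [0.3, -0.2, -0.5]
finger_gap: 0.0083
gripper_force: 59.1
```

Request:
carry_out(
  moves=[
    [28,4,0,0,0,0,6],
    [0,0,0,0,0,-6.7,6],
    [0,0,0,0,0,-6.6,6],
    [0,0,20,0,0,0,6],
    [0,0,15,0,0,0,6],
    [0,0,0,0,0,0,6],
    [0,0,0,0,0,0,6],
    [0,0,0,0,0,0,6],
  ],
)

```text
time: 24.72
position: [0.6152, 0.0252, 0.0933]
tool_rot: [0.64, 0.768, 0.0, 0.0]
force: [0.1, 0.2, -0.2]
finger_gap: 0.0085
gripper_force: 59.1
```

```bash
python3 st.py;python3 - <<'E'
from h import *
import pickle
im,p=snap("wrist");cv2.imwrite("pics/w7.png",im);pickle.dump(p,open("w7.pkl","wb"))
si,ps=snap("side");cv2.imwrite("pics/s7.png",si)
a=im[60:360,80:420]
u,v=proj(ps,[.60,.1,.085])[0].astype(int);b=si[v-45:v+45,u-40:u+40]
cv2.imwrite("pics/v7.png",np.hstack([cv2.resize(a,(499,440)),cv2.resize(b,(300,440))[:, :]]));print(u,v)
E
```

```text
24.73 pos [0.6152 0.0252 0.0933] yaw_y 10.39 tilt [ 0.06 -0.  ] F [ 0.06  0.25 -0.22] M [ 0.064 -0.049  0.053] gap 0.0085 gf 59.1 j6 -0.211 e6 0.002
216 220
```

View pics/v7.png

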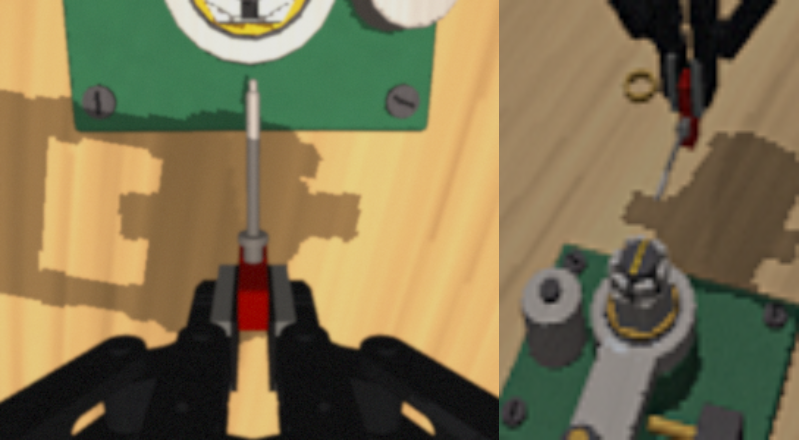

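The left view shows the pin held straight, with the tip at (251,80) and shoulder at (252,240) pointing at the nut. The side view shows it level with the stud's top and the tip still clear. Now the lateral and height offsets, worked out numerically.

```bash
cat > pinm.py <<'E'
from h import *
import pickle,sys
from scipy.spatial.transform import Rotation as R
def meas(im,p,zp,verbose=True):
    h=cv2.cvtColor(im,cv2.COLOR_BGR2HSV)
    m=cv2.inRange(h,(18,130,60),(38,255,255));u,v=proj(p,[.5961,.1252,.088])[0]
    n,l,s,c=cv2.connectedComponentsWithStats(m)
    ks=[k for k in range(1,n) if s[k,4]>25 and np.hypot(*(c[k]-[u,v]))<12]
    L=None
    if ks:
        ys,xs=np.nonzero(l==ks[0]);q=onz(p,np.c_[xs,ys],.088)[:,:2];w=np.linalg.svd(q-q.mean(0))[2][0];w*=np.sign(w[1]);L=q.mean(0)
        print("line",L.round(4),np.degrees(np.arctan2(w[1],w[0])).round(2),s[ks[0]])
    return L
if __name__=="__main__":
    p=pickle.load(open("w7.pkl","rb"));im=cv2.imread("pics/w7.png");L=meas(im,p,0)
    h=cv2.cvtColor(im,cv2.COLOR_BGR2HSV)
    roi=np.zeros(h.shape[:2],np.uint8);roi[112:222,236:268]=1
    m=cv2.inRange(h,(0,0,70),(180,75,255))*roi
    C=[]
    for r in range(112,225,4):
        x=np.nonzero(m[r])[0]; 
        print(r,(x.min(),x.max(),len(x)) if len(x) else None,end="; ")
        if 3<=len(x)<=12 and r<210:C.append((x.mean(),r))
    C=np.array(C);zp=.0933-.0019;q=onz(p,C,zp)[:,:2]
    w=np.linalg.svd(q-q.mean(0))[2][0];w*=np.sign(w[1]);print("\nshank dir",np.degrees(np.arctan2(w[1],w[0])),q[0],q[-1])
    a=np.radians(100.4);d=np.array([np.cos(a),np.sin(a)]);nrm=np.array([d[1],-d[0]])
    for P in (np.array([.596,.1251]),L):
        if P is not None: print("lateral(+x-ish) of shank from pivot mm",((q-P)@nrm*1e3).round(2)[[0,len(q)//2,-1]],"along",((q-P)@d*1e3).round(1)[[0,-1]])
    ps=robot.camera_params("side")
    for Z in(.087,.0914,.095): print(Z,proj(ps,[*q[0],Z]),"stud top",proj(ps,[.596,.1251,.088]))
    s=cv2.imread("pics/s7.png");hs=cv2.cvtColor(s,cv2.COLOR_BGR2HSV);
    ms=cv2.inRange(hs,(18,130,60),(38,255,255));n,l,st,c=cv2.connectedComponentsWithStats(ms);print([(st[k].tolist(),c[k].round(1).tolist()) for k in range(1,n) if st[k,4]>5])
    print(s[205:222,210:230].max(2))
E
python3 pinm.py
```

```text
line [0.5959 0.1253] 100.12 [245   1   9  54 392]
112 None; 116 (np.int64(249), np.int64(255), 7); 120 (np.int64(249), np.int64(255), 7); 124 (np.int64(247), np.int64(257), 11); 128 (np.int64(247), np.int64(257), 11); 132 (np.int64(247), np.int64(257), 11); 136 (np.int64(247), np.int64(257), 11); 140 (np.int64(247), np.int64(257), 11); 144 (np.int64(247), np.int64(257), 11); 148 (np.int64(246), np.int64(258), 13); 152 (np.int64(248), np.int64(256), 9); 156 (np.int64(249), np.int64(256), 8); 160 (np.int64(249), np.int64(255), 7); 164 (np.int64(249), np.int64(256), 8); 168 (np.int64(249), np.int64(255), 7); 172 (np.int64(249), np.int64(255), 7); 176 (np.int64(249), np.int64(255), 7); 180 (np.int64(249), np.int64(255), 7); 184 (np.int64(249), np.int64(255), 7); 188 (np.int64(249), np.int64(255), 7); 192 (np.int64(249), np.int64(255), 7); 196 (np.int64(249), np.int64(255), 7); 200 (np.int64(249), np.int64(255), 7); 204 (np.int64(249), np.int64(255), 7); 208 (np.int64(249), np.int64(255), 7); 212 (np.int64(249), np.int64(255), 7); 216 (np.int64(248), np.int64(256), 9); 220 (np.int64(243),
[... 1855 characters left out ...]
  98 100
  104 103]
 [163 136 103 102 145 170 170 160 125 111 152 171 172 140  95  95 100 102
  104 102]
 [168 140  97 102 107 108 106 113  87 137 145 103 104 100  97 101 102 103
  103 100]
 [142 102 104 107 107 105 102 103 100 105 106  98  99  98 100 102 105 104
  100 100]
 [100 104 108 110 109 105 104 106 104 104 103 101  98  99 103 104 105 101
  100  99]
 [102 106 111 108 105 104 106 106 104 104 101 100  99 103 105 105 101  99
   99  97]
 [101 107 105 104 104 104 103 103 105 101  97  99 101 106 106 101 101 100
   98  98]
 [ 97  99  98  97  99 101 102 105 102 101 100 101 103 105 104 102 101  97
   96  99]
 [164 165 166 166 136  94  96  98  98  97 101 103 106 104  99  99  98  97
   96  95]]
```

Lateral offset is 1.1 mm, height to drop 10.4 mm, and travel to the shoulder contact is about 67 mm. Line up, then enter gently.

Request:
carry_out(
  moves=[
    [0,-1.1,5,0,0,0,6],
    [0,0,5.4,0,0,0,6],
    [0,0,0,0,0,0,6],
    [5,0,0,0,0,0,6],
    [5,0,0,0,0,0,6],
    [4,0,0,0,0,0,6],
    [0,0,0,0,0,0,6],
    [0,0,0,0,0,0,6],
  ],
)

```text
time: 25.82
position: [0.6111, 0.0389, 0.0825]
tool_rot: [0.64, 0.768, 0.0, 0.0]
force: [0.6, -0.5, -0.6]
finger_gap: 0.0086
gripper_force: 59.1
```

```bash
python3 st.py; cat > off.py <<'E'
from h import *
from pinm import meas
im,p=snap("wrist");o=robot.get_obs();L=meas(im,p,0);cv2.imwrite("pics/w_off.png",im)
P=np.array([.596,.1251]);a=np.radians(100.4);d=np.array([np.cos(a),np.sin(a)]);nrm=np.array([d[1],-d[0]])
zp=o["position"][2]-.0019
h=cv2.cvtColor(im,cv2.COLOR_BGR2HSV);C=[]
for r in range(160,212,4):
    x=np.nonzero(cv2.inRange(h[r:r+1,236:268],(0,0,70),(180,75,255))[0])[0]+236
    if 5<=len(x)<=12:C.append((x.mean(),r))
q=onz(p,C,zp)[:,:2];w=np.linalg.svd(q-q.mean(0))[2][0];w*=np.sign(w[1])
print("dir",np.degrees(np.arctan2(w[1],w[0])).round(2),"lat",((q-P)@nrm*1e3).round(2).mean().round(2),"vs line",None if L is None else ((q-L)@nrm*1e3).mean().round(2),"TCP along",((o["position"][:2]-P)@d*1e3).round(2),"TCP lat",((o["position"][:2]-P)@nrm*1e3).round(2))
E
python3 off.py
```

```text
25.82 pos [0.6111 0.0389 0.0825] yaw_y 10.42 tilt [ 0.01 -0.  ] F [ 0.62 -0.49 -0.56] M [-0.034  0.024  0.053] gap 0.0086 gf 59.1 j6 -0.189 e6 0.0
line [0.596  0.1252] 100.53 [249  33   9  57 458]
dir 100.42 lat -0.46 vs line -0.52 TCP along -87.55 TCP lat -0.75
```

Request:
carry_out(
  moves=[
    [0,0.4,-0.3,0,0,0,6],
    [2,0,0,0,0,0,6],
    [2,0,0,0,0,0,6],
    [2,0,0,0,0,0,6],
    [2,0,0,0,0,0,6],
    [2,0,0,0,0,0,6],
    [2,0,0,0,0,0,6],
    [0,0,0,0,0,0,6],
  ],
)

```text
time: 26.88
position: [0.6092, 0.0509, 0.0827]
tool_rot: [0.64, 0.768, -0.0, -0.0]
force: [0.0, 0.3, -0.3]
finger_gap: 0.0085
gripper_force: 59.1
```

```bash
python3 st.py; python3 off.py
```

```text
26.88 pos [0.6092 0.0509 0.0827] yaw_y 10.42 tilt [-0.  0.] F [ 0.05  0.27 -0.32] M [-0.002  0.018 -0.024] gap 0.0085 gf 59.1 j6 -0.17 e6 0.006
line [0.596  0.1253] 100.48 [249  65   8  55 433]
dir 100.42 lat -0.14 vs line -0.16 TCP along -75.41 TCP lat -0.42
```

The tip is about 3 mm inside the stud with no force. Continuing.

Request:
carry_out(
  moves=[
    [2,0.1,0,0,0,0,6],
    [2,0,0,0,0,0,6],
    [2,0,0,0,0,0,6],
    [2,0,0,0,0,0,6],
    [2,0,0,0,0,0,6],
    [2,0,0,0,0,0,6],
    [0,0,0,0,0,0,6],
  ],
)

```text
time: 27.8
position: [0.6071, 0.0628, 0.0827]
tool_rot: [0.64, 0.768, -0.0, -0.0]
force: [0.7, 0.5, -0.3]
finger_gap: 0.0084
gripper_force: 59.1
```

```bash
python3 st.py
```

```text
27.8 pos [0.6071 0.0628 0.0827] yaw_y 10.43 tilt [-0. -0.] F [ 0.67  0.47 -0.35] M [-0.054 -0.055  0.011] gap 0.0084 gf 59.1 j6 -0.15 e6 0.006
```

Request:
carry_out(
  moves=[
    [2,0,0,0,0,0,6],
    [2,0,0,0,0,0,6],
    [2,0,0,0,0,0,6],
    [2,0,0,0,0,0,6],
    [2,0,0,0,0,0,6],
    [2,0,0,0,0,0,6],
    [0,0,0,0,0,0,6],
  ],
)

```text
time: 28.68
position: [0.605, 0.0745, 0.0827]
tool_rot: [0.64, 0.768, -0.0, -0.0]
force: [-0.7, -0.6, -0.8]
finger_gap: 0.0084
gripper_force: 59.1
```

```bash
python3 st.py; python3 off.py
```

```text
28.68 pos [0.605  0.0745 0.0827] yaw_y 10.42 tilt [-0. -0.] F [-0.65 -0.63 -0.8 ] M [ 0.025 -0.004  0.066] gap 0.0084 gf 59.1 j6 -0.131 e6 0.006
line [0.5959 0.1253] 100.55 [248 126   9  51 361]
dir 108.46 lat -0.61 vs line -0.53 TCP along -51.43 TCP lat -0.32
```

Request:
carry_out(
  moves=[
    [2,0,0,0,0,0,6],
    [2,0,0,0,0,0,6],
    [2,0,0,0,0,0,6],
    [2,0,0,0,0,0,6],
    [2,0,0,0,0,0,6],
    [2,0,0,0,0,0,6],
    [1,0,0,0,0,0,6],
    [1,0,0,0,0,0,6],
    [0,0,0,0,0,0,6],
  ],
)

```text
time: 29.85
position: [0.6025, 0.0882, 0.0827]
tool_rot: [0.64, 0.768, -0.0, -0.0]
force: [0.3, -0.2, -0.0]
finger_gap: 0.0083
gripper_force: 59.1
```

```bash
python3 st.py
```

```text
29.85 pos [0.6025 0.0882 0.0827] yaw_y 10.41 tilt [-0.  0.] F [ 0.29 -0.2  -0.03] M [-0.072 -0.04   0.008] gap 0.0083 gf 59.1 j6 -0.108 e6 0.003
```

Request:
carry_out(
  moves=[
    [0.5,0,0,0,0,0,6],
    [0.5,0,0,0,0,0,6],
    [0.5,0,0,0,0,0,6],
    [0,0,0,0,0,0,6],
  ],
)

```text
time: 30.35
position: [0.6022, 0.0897, 0.0827]
tool_rot: [0.64, 0.768, -0.0, -0.0]
force: [0.7, -0.2, -0.1]
finger_gap: 0.0084
gripper_force: 59.1
```

```bash
python3 st.py
```

```text
30.35 pos [0.6022 0.0897 0.0827] yaw_y 10.41 tilt [-0.  0.] F [ 0.68 -0.2  -0.11] M [ 0.034 -0.062 -0.009] gap 0.0084 gf 59.1 j6 -0.106 e6 0.001
```

Request:
carry_out(
  moves=[
    [0.4,0,0,0,0,0,6],
    [0.4,0,0,0,0,0,6],
    [0,0,0,0,0,0,6],
  ],
)

```text
time: 30.72
position: [0.6021, 0.0901, 0.0827]
tool_rot: [0.64, 0.768, -0.0, 0.0]
force: [0.1, -0.7, -0.2]
finger_gap: 0.0085
gripper_force: 59.1
```

```bash
python3 st.py
```

```text
30.73 pos [0.6021 0.0901 0.0827] yaw_y 10.42 tilt [ 0.01 -0.03] F [ 0.11 -0.7  -0.19] M [-0.224 -0.02   0.03 ] gap 0.0085 gf 59.1 j6 -0.104 e6 0.003
```

Request:
carry_out(
  moves=[
    [0.4,0,0,0,0,0,6],
    [0.4,0,0,0,0,0,6],
    [0,0,0,0,0,0,6],
  ],
)

```text
time: 31.1
position: [0.6021, 0.0906, 0.0828]
tool_rot: [0.64, 0.768, -0.0, 0.0]
force: [-0.2, -4.1, -0.2]
finger_gap: 0.0089
gripper_force: 59.1
```

```bash
python3 st.py
```

```text
31.1 pos [0.6021 0.0906 0.0828] yaw_y 10.43 tilt [ 0.02 -0.05] F [-0.22 -4.08 -0.2 ] M [-0.683 -0.133 -0.008] gap 0.0089 gf 59.1 j6 -0.103 e6 0.006
```

The shoulder is felt against the nut: 4 N at the expected place. Let go and withdraw.

Request:
carry_out(
  moves=[
    [0,0,0,0,0,0,14],
    [0,0,0,0,0,0,22],
    [0,0,0,0,0,0,34],
    [0,0,0,0,0,0,34],
    [0,0,-5,0,0,0,34],
    [0,0,-15,0,0,0,34],
    [0,0,-25,0,0,0,34],
    [-15,0,-30,0,0,0,34],
    [-30,0,-20,0,0,0,34],
    [0,0,0,0,0,0,34],
    [0,0,0,0,0,0,34],
  ],
)

```text
time: 32.48
position: [0.6097, 0.0473, 0.1778]
tool_rot: [0.64, 0.768, 0.0, -0.0]
force: [-0.2, 0.8, -0.3]
finger_gap: 0.0339
gripper_force: 0.0
```

```bash
python3 st.py; python3 - <<'E'
from h import *
im,p=snap("wrist");cv2.imwrite("pics/w9.png",im);cv2.imwrite("pics/s9.png",snap("scene")[0])
P=np.array([.596,.1251]);a=np.radians(100.4);d=np.array([np.cos(a),np.sin(a)]);nrm=np.array([d[1],-d[0]])
h=cv2.cvtColor(im,cv2.COLOR_BGR2HSV);m=cv2.inRange(h,(0,150,50),(6,255,255))|cv2.inRange(h,(174,150,50),(180,255,255))
ys,xs=np.nonzero(m);print(len(xs))
c=proj(p,[*(P-.033*d),.103])[0];print("expect handle top px",c)
n,l,s,ce=cv2.connectedComponentsWithStats(m)
for k in range(1,n):
    if s[k,4]>30:
        ys,xs=np.nonzero(l==k);q=onz(p,np.c_[xs,ys],.103)[:,:2]-P
        print(s[k],"along",(q@d*1e3).min().round(1),(q@d*1e3).max().round(1),"lat",(q@nrm*1e3).min().round(1),(q@nrm*1e3).max().round(1))
# shank along axis at z .081: far tip
for t in(-17,-16,-14,17,20,26,30,31,32,33,34): 
    u,v=proj(p,[*(P+t*1e-3*d),.081])[0].round().astype(int); print(t,(u,v),im[v,u] if 0<=v<384 and 0<=u<512 else None)
E
```

```text
32.48 pos [0.6097 0.0473 0.1778] yaw_y 10.38 tilt [-0.01  0.04] F [-0.23  0.79 -0.28] M [-0.042 -0.015  0.01 ] gap 0.0339 gf 0.0 j6 -0.176 e6 -0.0
329
expect handle top px [252.27227841 137.84838199]
[245 126  15  26 329] along -41.8 -25.2 lat -4.8 4.5
-17 (np.int64(252), np.int64(111)) [165 178 193]
-16 (np.int64(252), np.int64(110)) [162 176 190]
-14 (np.int64(252), np.int64(107)) [162 175 188]
17 (np.int64(252), np.int64(61)) [165 176 190]
20 (np.int64(252), np.int64(57)) [162 173 186]
26 (np.int64(252), np.int64(48)) [158 171 185]
30 (np.int64(252), np.int64(42)) [165 176 185]
31 (np.int64(252), np.int64(40)) [192 203 206]
32 (np.int64(252), np.int64(38)) [206 219 220]
33 (np.int64(252), np.int64(37)) [205 218 219]
34 (np.int64(252), np.int64(35)) [206 220 220]
```

```bash
python3 - <<'E'
from h import *
im=cv2.imread("pics/w9.png");p=robot.camera_params("wrist")
for r in range(96,158): 
    pass
P=np.array([.596,.1251]);a=np.radians(100.4);d=np.array([np.cos(a),np.sin(a)])
for r in range(98,156):
    q=onz(p,[[252,r]],.081)[0,:2]-P; q2=onz(p,[[252,r]],.103)[0,:2]-P
    print(r,(q@d*1e3).round(1),(q2@d*1e3).round(1)," ".join("%3d/%3d/%3d"%tuple(x) for x in im[r,[242,245,247,252,257,259]]))
E
```

```text
98 -7.2 -6.8  93/ 92/ 98  94/ 97/103  96/ 98/103   0/203/212  95/ 98/105  96/ 96/103
99 -7.9 -7.4  90/ 93/ 97  95/ 97/103  97/ 98/103   0/197/208  98/ 99/106  97/ 99/105
100 -8.6 -8.0 104/110/113  94/ 96/101  93/ 96/102   0/200/209  94/ 97/103  96/ 96/103
101 -9.3 -8.6 145/149/152  98/ 99/104  93/ 96/102   0/189/196  94/ 96/103  95/ 96/102
102 -10.0 -9.3 182/191/193 114/118/122  95/ 97/103  41/161/169  89/ 92/ 98 103/106/111
103 -10.6 -9.9 202/213/214 138/147/150 102/105/112  76/126/133  93/ 96/100 131/136/138
104 -11.3 -10.5 205/218/219 169/179/183 132/138/143 102/115/124 123/127/128 173/177/180
105 -12.0 -11.2 207/220/220 194/204/206 171/180/180 123/132/143 154/157/159 201/205/205
106 -12.7 -11.8 206/220/221 209/218/218 196/204/205 148/158/171 167/172/174 212/217/216
107 -13.4 -12.4 203/219/219 214/221/221 200/210/211 162/175/188 168/176/178 212/218/220
108 -14.1 -13.1 198/213/215 213/220/220 198/211/211 165/178/191 170/178/180 212/219/219
109 -14.8 -13.7 195/206/209 207/219/218 196/208/210 162/176/190 167/178/178 212/220/219
110 -15.5 -14.3 196/207/209 198/210/210 197/210/209 162/
[... 3291 characters left out ...]
 -42.8 -39.1  45/ 69/ 35  32/ 50/ 90   9/ 15/136   3/  5/142   0/ 11/137  21/ 37/101
149 -43.5 -39.7  45/ 69/ 33  33/ 51/ 90   3/ 13/132   4/ 13/141   8/ 15/137  22/ 40/101
150 -44.3 -40.4  48/ 71/ 37  37/ 55/ 83  14/ 24/123   5/ 16/129   0/ 19/127  27/ 45/ 95
151 -45.0 -41.1  46/ 70/ 33  36/ 59/ 63  26/ 43/102  16/ 36/104  22/ 39/103  37/ 57/ 84
152 -45.7 -41.8  48/ 71/ 37  48/ 68/ 48  37/ 59/ 65  38/ 57/ 68  40/ 60/ 70  42/ 66/ 57
153 -46.5 -42.4  46/ 66/ 35  47/ 68/ 37  42/ 65/ 35  46/ 66/ 41  45/ 66/ 40  48/ 71/ 41
154 -47.2 -43.1  47/ 70/ 35  47/ 69/ 35  43/ 68/ 36  50/ 71/ 38  46/ 68/ 34  45/ 70/ 34
155 -48.0 -43.8  48/ 69/ 39  45/ 69/ 36  49/ 70/ 36  48/ 70/ 35  47/ 69/ 38  44/ 68/ 37
```

The handle seems about 1 mm short of nominal, within the measuring error. One gentle nudge on its back with the shut fingers will prove that the shoulder is home.

Request:
carry_out(
  moves=[
    [-5,0.5,20,0,0,0,0],
    [0,0,30,0,0,0,0],
    [0,0,30,0,0,0,0],
    [0,0,20,0,0,0,0],
    [8,0,0,0,0,0,0],
    [8,0,0,0,0,0,0],
    [6,0,0,0,0,0,0],
    [4,0,0,0,0,0,0],
    [0,0,0,0,0,0,0],
    [0,0,0,0,0,0,0],
  ],
)

```text
time: 33.83
position: [0.6069, 0.0676, 0.078]
tool_rot: [0.64, 0.768, 0.0, 0.0]
force: [0.2, -0.3, 1.0]
finger_gap: -0.0004
gripper_force: 0.0
```

```bash
python3 st.py
```

```text
33.83 pos [0.6069 0.0676 0.078 ] yaw_y 10.41 tilt [ 0.03 -0.  ] F [ 0.17 -0.27  0.95] M [ 0.018 -0.008 -0.028] gap -0.0004 gf 0.0 j6 -0.142 e6 0.0
```

Request:
carry_out(
  moves=[
    [0.5,0,0,0,0,0,0],
    [0.5,0,0,0,0,0,0],
    [0.5,0,0,0,0,0,0],
    [0.5,0,0,0,0,0,0],
    [0,0,0,0,0,0,0],
  ],
)

```text
time: 34.45
position: [0.6064, 0.0697, 0.0777]
tool_rot: [0.64, 0.768, -0.0, -0.0]
force: [0.2, -0.4, -0.1]
finger_gap: -0.0001
gripper_force: 0.0
```

```bash
python3 st.py
```

```text
34.45 pos [0.6064 0.0697 0.0777] yaw_y 10.41 tilt [-0.  0.] F [ 0.24 -0.36 -0.08] M [ 0.031  0.021 -0.011] gap -0.0001 gf 0.0 j6 -0.139 e6 0.001
```

Request:
carry_out(
  moves=[
    [1,0,0,0,0,0,0],
    [1,0,0,0,0,0,0],
    [0.5,0,0,0,0,0,0],
    [0.5,0,0,0,0,0,0],
    [0,0,0,0,0,0,0],
  ],
)

```text
time: 35.08
position: [0.6058, 0.0726, 0.0777]
tool_rot: [0.64, 0.768, 0.0, -0.0]
force: [-0.7, -0.3, 0.6]
finger_gap: -0.0
gripper_force: 0.0
```

```bash
python3 st.py
```

```text
35.08 pos [0.6058 0.0726 0.0777] yaw_y 10.41 tilt [0. 0.] F [-0.73 -0.28  0.65] M [-0.061  0.017  0.045] gap -0.0 gf 0.0 j6 -0.134 e6 0.001
```

Request:
carry_out(
  moves=[
    [0.4,0,0,0,0,0,0],
    [0.4,0,0,0,0,0,0],
    [0,0,0,0,0,0,0],
  ],
)

```text
time: 35.45
position: [0.6057, 0.0734, 0.0776]
tool_rot: [0.64, 0.768, 0.0, -0.0]
force: [-0.3, 0.7, 0.2]
finger_gap: 0.0001
gripper_force: 0.0
```

```bash
python3 st.py
```

```text
35.45 pos [0.6057 0.0734 0.0776] yaw_y 10.41 tilt [-0.  0.] F [-0.26  0.68  0.24] M [-0.023 -0.029  0.002] gap 0.0001 gf 0.0 j6 -0.132 e6 0.001
```

Request:
carry_out(
  moves=[
    [0.4,0,0,0,0,0,0],
    [0.4,0,0,0,0,0,0],
    [0,0,0,0,0,0,0],
  ],
)

```text
time: 35.83
position: [0.6058, 0.074, 0.0779]
tool_rot: [0.64, 0.768, 0.0, 0.0]
force: [-0.2, -1.3, 0.1]
finger_gap: -0.0004
gripper_force: 0.5
```

```bash
python3 st.py
```

```text
35.83 pos [0.6058 0.074  0.0779] yaw_y 10.41 tilt [ 0.03 -0.02] F [-0.18 -1.31  0.09] M [-0.146 -0.034  0.034] gap -0.0004 gf 0.5 j6 -0.131 e6 0.001
```

Request:
carry_out(
  moves=[
    [0.4,0,0,0,0,0,0],
    [0.3,0,0,0,0,0,0],
    [0,0,0,0,0,0,0],
  ],
)

```text
time: 36.2
position: [0.6059, 0.0744, 0.0781]
tool_rot: [0.64, 0.768, 0.0, 0.001]
force: [-0.7, -4.2, 1.7]
finger_gap: -0.0003
gripper_force: 1.6
```

```bash
python3 st.py
```

```text
36.2 pos [0.6059 0.0744 0.0781] yaw_y 10.42 tilt [ 0.05 -0.03] F [-0.65 -4.18  1.73] M [-0.454 -0.044  0.005] gap -0.0003 gf 1.6 j6 -0.13 e6 0.003
```

It stops firmly straight on contact, so the shoulder is home. Back off, check and hand in.

Request:
carry_out(
  moves=[
    [-3,0,0,0,0,0,0],
    [-10,0,0,0,0,0,0],
    [-20,0,0,0,0,0,0],
    [-5,0,-40,0,0,0,0],
    [0,0,-60,0,0,0,0],
    [0,0,0,0,0,0,0],
    [0,0,0,0,0,0,0],
  ],
)

```text
time: 37.08
position: [0.6122, 0.0366, 0.1778]
tool_rot: [0.64, 0.768, 0.0, 0.0]
force: [-0.2, -0.2, -0.5]
finger_gap: -0.0003
gripper_force: 0.0
```

```bash
python3 st.py; python3 - <<'E'
from h import *
im,p=snap("wrist");P=np.array([.596,.1251]);a=np.radians(100.4);d=np.array([np.cos(a),np.sin(a)]);nrm=np.array([d[1],-d[0]])
h=cv2.cvtColor(im,cv2.COLOR_BGR2HSV);m=cv2.inRange(h,(0,150,50),(6,255,255))|cv2.inRange(h,(174,150,50),(180,255,255))
n,l,s,ce=cv2.connectedComponentsWithStats(m)
for k in range(1,n):
    if s[k,4]>30:
        ys,xs=np.nonzero(l==k);q=onz(p,np.c_[xs,ys],.103)[:,:2]-P
        print(s[k],"along",(q@d*1e3).min().round(1),(q@d*1e3).max().round(1),"lat",(q@nrm*1e3).min().round(1),(q@nrm*1e3).max().round(1))
print(robot.sign_off())
E
```

```text
37.08 pos [0.6122 0.0366 0.1778] yaw_y 10.36 tilt [ 0.01 -0.  ] F [-0.15 -0.17 -0.51] M [ 0.003  0.041 -0.042] gap -0.0003 gf 0.0 j6 -0.192 e6 -0.004
[244 111  15  25 328] along -42.2 -26.6 lat -4.8 4.4
[ 16 343  35  28 349] along -257.1 -220.8 lat -222.5 -178.6
the job is handed in; nothing more can be done
None
```

I tightened the nut to the first slot past bearing and slid the smallest pin through slot and hole to a firm stop against the nut (camera puts the handle about 1 mm short of nominal); let go and handed in at 37 s, result not reported.

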